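# Lock an LED module in the test fixture

## Robot

A 6-joint arm with a two-finger parallel gripper is mounted at the origin on the work surface. World frame = base frame: x ahead of the robot, y to its left, z up, the work surface at z = 0. Lengths are in mm, angles in rad, forces in N, time in s.
With the tool pointing down it reaches from about 275 to 825 mm from the base axis. Payload 5.2 kg.
Tool frame: the origin (TCP) lies at the very end of the fingers, on their centre line; the grasp point (between the pads) lies 19 mm behind it; z points along the fingers, y is the direction in which the jaws open and shut (so a half turn about z gives the same grasp; the last joint's range is limited). The gripper opens to 93 mm and grips with 3 to 60 N. Pads are 15 mm wide; open, the fingers measure 128 mm over their backs; the gripper's body (75 mm by 188 mm) begins 65 mm behind the grasp point.
Start: joints at [-1.316, 0.259, 1.535, -0, 1.348, -0.203], TCP at [243.107, -493.36, 218.653] pointing down, gripper open.
Joint ranges: [-3.14, 3.14], [-0.91, 2.08], [0.19, 2.58], [-1.22, 4.36], [0.22, 2.71], [-3.12, 3.12]. Speed limits (rad/s): [2.57, 2.57, 3.14, 3.14, 3.14, 3.14].

## Interface

Orientations are given as [roll, pitch, yaw] about the fixed x, y, z axes, in that order (R = Rz(yaw) Ry(pitch) Rx(roll)).
In Python, from plant import observe, camera, calibration, close_job, search_frame, silhouettes gives the robot as it stands.
- The arm moves only by the shell command python3 -m pendant 'ROWS' [FORCE]. ROWS is JSON, a list of rows, each an object with "rotation": the turn, a rotation vector about the tool's x, y, z in degrees, a list of three; "xyz": the shift along the tool's x, y, z in mm, a list of three; "gripper": the opening in per cent of the stroke, from 0 (shut) to 100 (fully open). A call has 1 to 20 rows; each row is the pose to reach, as a shift and turn from the pose commanded when the call began, along the tool's axes at that moment; what a row does not reach only later rows make up. A row lasts 1/10 s, in which the tool goes at most 50 mm and 8.59 degrees, less where a joint would pass 70% of its speed; a pose out of reach is approached as far as the arm can. A call with a gripper value outside its range is refused whole. The fingers move at their own pace and stop on an object; FORCE is the grip in N (left out, the last holds). Time passes only in rows, so rows that repeat a pose let the fingers close. It gives the time, the measured TCP pose, the force and the opening at its end, in the units of the state.
- observe(): the state, without advancing time (a new reading comes with each control period).
- camera(name): name is "scene" or "top" or "wrist"; returns (picture, depth): 420x560x3 uint8, red, green, blue; 420x560 float32, mm along the optical axis (not along the pixel's ray), 0 where there is no reading.
- calibration(name): a dict with "intrinsics" (3x3 intrinsics, pixels), "rvec" (rotation vector, rad) and "tvec" (3), from world to camera coordinates, as OpenCV has them. Camera axes: x right, y down, z forward; pixel columns grow to the right and rows downward; lengths in mm; the calibration is good to about 2 mm. The wrist camera is an equidistant fisheye: a pixel r from the principal point sees the ray r / f radians off the axis. A picture is of the moment at which its call begins: read the wrist's pose just before it. calibration takes no time and is no camera call; for the wrist camera it gives the pose at the moment of the call.
- close_job(): hands the job in, once; it reports no verdict.
Trained networks look in the newest picture that a camera, given by its name, has taken for a name from the list of things; names that differ only in an ending like _2 or _b are one class to them, and where a whole thing is asked for, a point or a joint stands for the part that bears it (a point fixed in the world has none). Each returns a list of dicts, best first, with "score" (0 to 1); they miss things now and then, are a little off and sometimes report something else, mostly with a low value. They report only what shows in the picture. A call takes as long as a camera call. They do not tell look-alikes from the thing itself.
- search_frame(query, camera): "bbox" ([centre column, centre row, width, height] in pixels, round what is visible of it).
- silhouettes(query, camera): "mask" (420x560 bool, what is visible of it) and "bbox" ([centre column, centre row, width, height] in pixels, round what is visible of it).
The state is a dict: "clock": time; "joint_positions": joint angles; "qvel": joint speeds; "effort": joint torques, N m; "ee_pos": TCP position; "ee_rot": TCP orientation; "ft_force": force on the tool from outside, world axes, zero at the start; "moment": the same for the moment, N m; "finger_gap": opening from 0.0 (shut) to 1.0 (fully open).
Only numpy, scipy, OpenCV 4.12 (cv2) and the standard library are available. Lean on these libraries where they do the work, as an engineer would, in place of code of your own. Each camera call takes 0.05 s, during which the arm holds its last target. There are 200 camera calls.

## Task

Push the loose LED module along its nest in the test fixture until its far edge is fully home against the stop bar, then push the toggle clamp's lever over its dead point until it snaps into lock and the clamp holds the module down. Only push: never pick the module up, keep the lever open until the module is home, leave the other things on the bench and on the fixture where they are, and finish clear of everything.

Things in the scene. Friction and masses are not known exactly. Their poses are not given: they have to be found in the camera images.
- fixture: Test fixture fixed to the bench: aluminium plate on feet, top at z = 20 mm, spanning x -115..75, y -85..120 mm in its own frame. Origin: on the bench under the module's home centre. Nest, open at its -x end: two rails along x (inner faces y = +-41.5, x -100..45, tops z = 26 mm) up to a steel stop bar (face x = 50, top z = 38 mm). Clamp bracket on the +y side: x -3..33, y 67..103, top z = 66 mm.
- board_home (a point): Point on the plate top (z = 20 mm in the fixture frame) where the module's origin lies when the module is fully home against the stop bar; axes as the fixture's. +x here is the way to push the module.
- led_board: Loose LED module, 150 g, flat in the nest, 20 to 45 mm short (-x) of home, 1.5 mm side play: white board 100 (x) x 80 (y) x 8 mm, six clear lenses up to z = 16 mm and, centred on its near (-x) edge, a black terminal block 44 mm wide (y), 14 mm (x), top 24 mm above the underside, outer face flush with the near edge at x = -50 mm. Origin: centre of underside; axes as the fixture's.
- lever (a joint): Angle of the clamp lever, rad: 0 = fully open, 1.15 = locked at its stop. Its lean from vertical towards the fixture's +y (away from the nest) is 0.95 - value. Starts at 0 to 0.15. A spring forces it back open until the dead point at 0.90; beyond, it snaps by itself to 1.15 and stays. Needs about 8 N at most at the grip's end. The raised clamp arm, one piece with it, comes down on the module.
- lever_pivot (a point): Hinge of the lever, at fixture x 15, y 92, z 55 mm; hinge axis parallel to the fixture's x. The lever swings in the fixture's y-z plane: it is pushed from outside, in the fixture's -y direction, up and over towards the nest.
- lever_grip (a point): Centre of the round outer end of the lever's black grip, 115 mm from lever_pivot. The grip is a round bar of 10 mm radius with a round end (so the end lies 10 mm beyond this point), covering the last 57 mm of the lever.
- spacer: Loose brass spacer, 16 mm diameter, 22 mm tall, standing on the fixture plate beyond the clamp. Origin: centre of underside. Leave alone.
- lens_cap: Loose black lens cap, 24 mm diameter, 18 mm tall, standing on the fixture plate on the -y side of the nest. Origin: centre of underside. Leave alone.
- multimeter: Multimeter lying on the bench, 170 x 85 x 42 mm. Origin: centre of underside. Leave alone.
- solder_spool: Solder spool, 60 mm diameter, 52 mm tall. Origin: centre of underside. Leave alone.
- spray_bottle: Clear bottle, 52 mm diameter, 140 mm tall. Origin: centre of underside. Leave alone.
- screwdriver: Screwdriver about 200 mm long lying on the bench along its own x, handle to -x. Leave alone.
- heat_sink: Finned aluminium heat sink, 60 x 50 x 28 mm. Origin: centre of underside. Leave alone.
There are look-alikes about, which are no part of the job. Leave any orange or purple look-alike of the led_board alone.

How it is judged (in metres and radians):
On the way, in this order (a step that is already met when the one before it is completed fails the run):
1. the module is home against the stop while the lever is still open (x of led_board in the frame of board_home above -0.003 m and z of led_board in the frame of board_home below 0.003 m and value of joint lever below 0.6 rad), for 0.2 s.
2. the lever is past its dead point and locked (x of led_board in the frame of board_home above -0.003 m and z of led_board in the frame of board_home below 0.003 m and value of joint lever above 1.1 rad), for 0.2 s.
At the end, for the whole second after the job is handed in: The module lies flat in the nest within 3 mm of the stop bar, at rest, and the lever is locked (joint above 1.1 of 1.15 rad) with the clamp on the module (all of step 2 and linear speed of led_board below 0.01 m/s); the robot touches nothing.
It fails at once if the module is lifted (more than 8 mm) or tipped (more than 0.15 rad) (z of led_board in the frame of board_home above 0.008 m or angle between led_board's own z axis and vertical above 0.15 rad).
It fails at once if the lever is pushed over before the module is home (value of joint lever above 0.8 rad and x of led_board in the frame of board_home below -0.006 m).
It fails at once if another thing is moved by more than 20 mm (distance of any of spacer, lens_cap, multimeter, solder_spool, spray_bottle, screwdriver, heat_sink from where it was at the start of the episode above 0.02 m).
It also fails if it takes over 45 s, if anything falls off the work surface, if the arm or the gripper's body presses on something with over 40 N, if the wrist force passes 120 N, or if a joint passes its speed limit or range.

## Working session

There is one attempt and no reset: what is moved stays moved. The work goes in short steps, Python scripts to look and compute and a shell command to move; the robot and the scene stay as the last step left them, time stands still between calls to the robot, and variables do not carry over. Pictures are saved under pics/ and viewed, about 8 in all and at most 12, crops included, and the job is handed in when it is done.

```bash
ls; mkdir -p pics; cat > h.py <<'E'
import numpy as np, cv2
from plant import *
def snap(n,name):
    p,d=camera(n); cv2.imwrite(f'pics/{name}.png',p[:,:,::-1]); np.save(f'pics/{name}_d.npy',d); return p,d
def world(n,uv,z):
    c=calibration(n);K=np.array(c['intrinsics']);R=cv2.Rodrigues(np.array(c['rvec'],float))[0];t=np.array(c['tvec'],float).ravel()
    uv=np.atleast_2d(uv).astype(float);z=np.atleast_1d(z)
    x=np.c_[(uv[:,0]-K[0,2])/K[0,0]*z,(uv[:,1]-K[1,2])/K[1,1]*z,z]
    return (x-t)@R
E
python3 - <<'E'
from h import *
np.set_printoptions(precision=1,suppress=True)
print(observe())
a=[]
for n in('scene','top'):
    p,d=snap(n,n+'0'); a.append(p)
    print(n,calibration(n))
    for q in('fixture','led_board','lever','lever_grip','spacer','lens_cap','multimeter','spray_bottle','solder_spool','heat_sink','screwdriver'):
        for r in silhouettes(q,n)[:3]:
            m=r['mask']&(d>0); v,u=np.nonzero(m)
            if len(u)<5: continue
            w=world(n,np.c_[u,v],d[v,u]); print(q,round(r['score'],2),np.array(r['bbox']),'med',np.median(w,0),'lo',np.percentile(w,2,axis=0),'hi',np.percentile(w,98,axis=0))
E
```

```text
pics
{'clock': 0.0, 'joint_positions': array([-1.3,  0.3,  1.5,  0. ,  1.3, -0.2]), 'qvel': array([ 0., -0., -0.,  0.,  0.,  0.]), 'effort': array([  0. , -43.7, -28.4,   0.1,   0. ,  -0. ]), 'ee_pos': array([ 243. , -492.8,  217.8]), 'ee_rot': array([-3.1, -0. ,  0.5]), 'ft_force': array([ 0. , -0.5, -0.1]), 'moment': array([-0.1, -0. ,  0. ]), 'finger_gap': 1.0009259555330547}
scene {'intrinsics': array([[379.8,   0. , 279.5],
       [  0. , 379.8, 208.9],
       [  0. ,   0. ,   1. ]]), 'rvec': array([ 0.8,  2.6, -1.1]), 'tvec': array([ 464.1, -142.2, 1178.6])}
fixture 0.76 [273.6 250.9 112.1  84.7] med [613.1  50.4  22. ] lo [486.4 -90.7  14.2] hi [685.7 168.4 132.3]
led_board 0.89 [372.7 233.8  44.8  36.7] med [354.1 108.    9.1] lo [309.5  52.7   0.3] hi [389.8 154.4  25.5]
led_board 0.83 [274.2 238.1  51.2  36.3] med [560.9 -10.8  29.3] lo [517.6 -51.4  23.7] hi [619.2  37.2  46.7]
led_board 0.79 [245.6 189.4  38.4  27.3] med [ 538.2 -210.8    9.8] lo [ 492.1 -263.1    2.7] hi [ 586.7 -160.9   26.3]
lever 0.65 [297.1 249.2  59.9  33.3] med [599.2  95.  103.6] lo [577.9  37.9  
[... 1706 characters left out ...]
2.3]
multimeter 0.56 [130.3 189.8  25.8  29.4] med [622.1 374.    8.5] lo [589.9 342.4  -2.5] hi [655.4 405.9  31.1]
spray_bottle 0.67 [118.4 243.4  33.6  20.1] med [473.7 381.8  92. ] lo [451.7 367.3   2.2] hi [500.1 407.1 141.4]
spray_bottle 0.34 [130.7 189.5  27.7  23.8] med [620.9 372.2   8.3] lo [591.8 342.4  -1.4] hi [651.4 403.9  31.2]
solder_spool 0.74 [387.4 148.3  20.2  25.8] med [ 713.5 -306.6   44.1] lo [ 694.5 -331.8   -1.5] hi [ 740.2 -284.7   50.7]
heat_sink 0.78 [131.2 191.3  26.4  26.5] med [622.6 374.1   8.8] lo [590.8 342.7  -1.5] hi [654.2 406.1  31.3]
screwdriver 0.68 [385.6 288.8  75.7  20.7] med [ 342.6 -334.4   20.9] lo [ 320.8 -386.2    9.5] hi [ 377.7 -223.7   27.6]
```

```bash
python3 - <<'E'
import cv2
t=cv2.imread('pics/top0.png')[130:270,180:370]; s=cv2.imread('pics/scene0.png')[180:310,200:400]
cv2.imwrite('pics/c0.png',cv2.resize(t,None,fx=4.2,fy=4.2,interpolation=cv2.INTER_CUBIC))
cv2.imwrite('pics/c1.png',cv2.resize(s,None,fx=4,fy=4,interpolation=cv2.INTER_CUBIC))
E
```

```text
(no output)
```

View pics/c0.png

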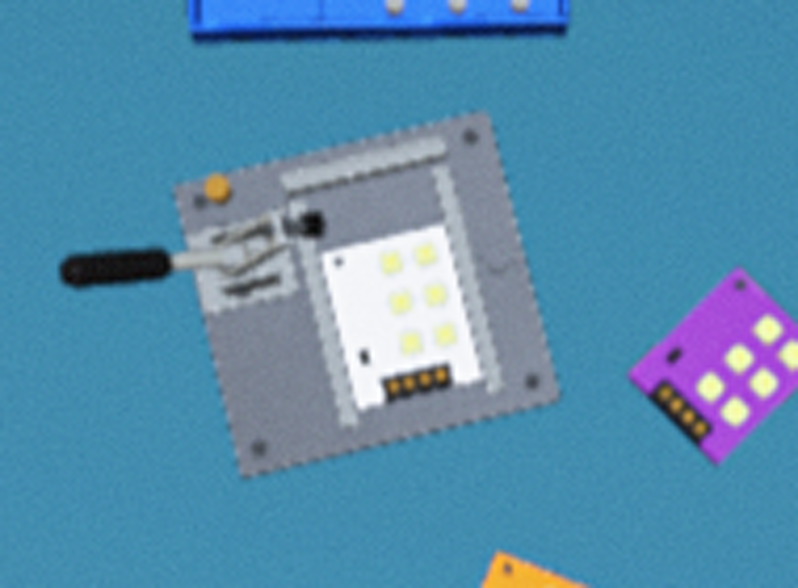

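View pics/c1.png

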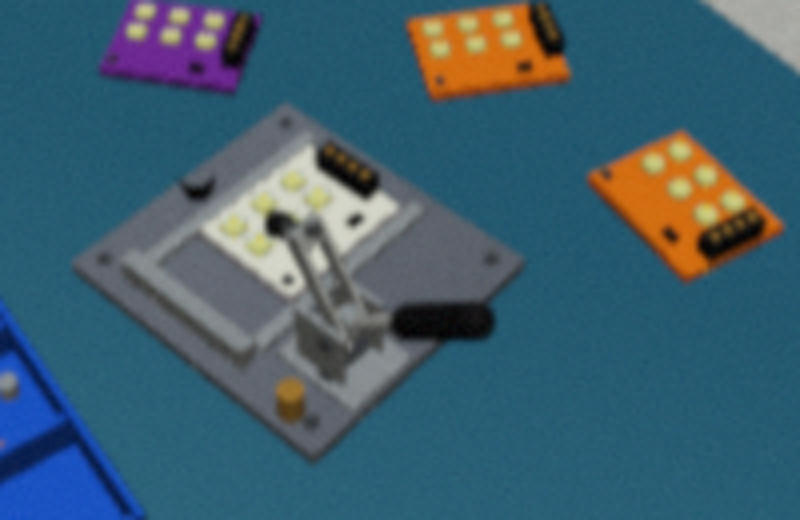

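```bash
python3 - <<'E'
from h import *
from scipy.spatial.transform import Rotation as Ro
np.set_printoptions(precision=1,suppress=True)
p=cv2.imread('pics/top0.png')[:,:,::-1]; d=np.load('pics/top0_d.npy')
H,W=d.shape; v,u=np.mgrid[:H,:W]; w=world('top',np.c_[u.ravel(),v.ravel()],d.ravel()).reshape(H,W,3)
for n in ('fixcorners',):
    c=np.array([[175,188],[490,112],[560,395],[243,475]])/4.2+[180,130]
    # depth of the plate: intersect z=20
    A=world('top',c,np.full(4,1000.));B=world('top',c,np.full(4,1300.)); s=(20-A[:,2])/(B[:,2]-A[:,2]); P=A+s[:,None]*(B-A); print(P)
# fixture corners: (75,120),(75,-85),(-115,-85),(-115,120)
F=np.array([[75,120],[75,-85],[-115,-85],[-115,120.]])
def fit(F,P):
    Fc,Pc=F.mean(0),P.mean(0);U,S,V=np.linalg.svd((F-Fc).T@(P-Pc));R=(U@V).T; return R,Pc-R@Fc
R,t=fit(F,P[:,:2]); yaw=np.arctan2(R[1,0],R[0,0]); print('yaw',yaw.round(4),'org',t,'res',(F@R.T+t-P[:,:2]))
# plate mask bbox via depth heights
sel=(abs(w[...,2]-20)<7)&(abs(w[...,0]-600)<150)&(abs(w[...,1]-40)<150)
r=cv2.minAreaRect(w[sel][:,:2].astype(np.float32)); print('depthrect',r)
loc=lambda q:(q[...,:2]-t)@R
f=p.astype(float); white=(f.min(2)>190)&(np.abs(w[...,0]-570)<90)&(np.abs(w[...,1]+10)<80)
pts=w[white]; l=loc(pts); print('white local lo',np.percentile(l,1,axis=0),'hi',np.percentile(l,99,axis=0),'z',np.median(pts[:,2]))
# black terminal / grip
L=loc(w); dark=(f.max(2)<60)
for nm,b in (('term',(-125,-40,-40,40,20,60)),('grip',(-20,50,110,210,60,160)),('arm',(-20,50,-30,70,60,180)),('cap',(-60,60,-84,-50,24,60)),('spacer',(30,75,85,120,26,60))):
    m=(L[...,0]>b[0])&(L[...,0]<b[1])&(L[...,1]>b[2])&(L[...,1]<b[3])&(w[...,2]>b[4])&(w[...,2]<b[5])
    if nm=='term': m&=dark
    q=np.c_[L[m],w[m][:,2]]; print(nm,m.sum()); 
    if m.sum(): print(np.percentile(q,[2,50,98],axis=0))
    if nm=='grip': print(q[::6])
print(Ro.from_euler('xyz',observe()['ee_rot']).as_matrix())
E
```

```text
[[ 650.5  129.    20. ]
 [ 695.2  -70.3   20. ]
 [ 514.9 -109.6   20. ]
 [ 469.    88.2   20. ]]
yaw 0.2213 org [605.7  -3.4] res [[ 2.1  1.2]
 [ 2.4  0.5]
 [-2.7 -1.9]
 [-1.8  0.3]]
depthrect ((609.7733764648438, 10.877540588378906), (240.80160522460938, 280.4366149902344), 89.99544525146484)
white local lo [-87.  -37.6] hi [ 9.7 40.9] z 26.70632261873811
term 12
[[-88.8 -15.   35.3]
 [-88.1  -1.2  40.9]
 [-87.4  17.6  45.5]]
grip 234
[[  7.5 113.3  77.1]
 [ 15.5 153.4 116.8]
 [ 25.2 184.5 141.6]]
[[ 26.3 155.9 116.6]
 [ 24.4 142.4 108.3]
 [ 23.4 129.1  94.4]
 [ 24.2 166.9 129.9]
 [ 23.3 154.1 116.8]
 [ 21.9 140.8 105.5]
 [ 20.5 127.3  93.8]
 [ 19.7 113.8  78.4]
 [ 22.1 173.6 137.5]
 [ 21.  160.8 125.4]
 [ 19.4 147.7 115. ]
 [ 17.4 134.1 107. ]
 [ 18.1 121.3  83.7]
 [ 21.3 181.  138.7]
 [ 19.3 167.9 130.9]
 [ 17.7 154.8 120.8]
 [ 15.4 141.2 114.2]
 [ 15.1 128.3  96.2]
 [ 14.2 114.8  81.4]
 [ 18.7 179.4 136.5]
 [ 16.  165.9 132.5]
 [ 15.9 153.6 114.4]
 [ 12.9 139.6 111.7]
 [ 13.6 127.1  87.7]
 [ 13.4 113.7  68.6]
 [ 15.4 177.4 138.6]
 [ 13.5 164.3 130.1]
 [ 11.9 151.2 120. ]
 [ 10.7 138.1 107.2]
 [ 15.  185.1 137. ]
 [ 12.  171.4 135. ]
 [ 10.1 158.3 126. ]
 [  9.8 145.7 108.5]
 [  8.5 132.4  95.7]
 [  9.6 171.9 134.8]
 [  8.7 159.3 120.8]
 [  7.7 146.5 106.4]
 [  8.9 181.3 138.6]
 [  8.  169.  124. ]]
arm 99
[[  6.   36.2  96.4]
 [ 16.   57.5 106.9]
 [ 26.2  69.4 118.3]]
cap 13
[[-45.7 -81.4  24.2]
 [-23.2 -59.2  25.4]
 [ 25.2 -50.8  30.7]]
spacer 43
[[ 30.8  86.4  26.6]
 [ 62.6  93.6  39.8]
 [ 71.6 106.4  58.7]]
[[ 0.9  0.4  0. ]
 [ 0.4 -0.9  0. ]
 [ 0.   0.  -1. ]]
```

```bash
cat > go.py <<'E'
# prints shift+turn in tool axes to reach fixture-frame point (x,y) world z with tool yaw = fixture yaw + k
import sys
from h import *
from scipy.spatial.transform import Rotation as Ro
ORG=np.array([605.7,-3.4]);YAW=0.2213
x,y,z,k=map(float,sys.argv[1:5])
o=observe();R=Ro.from_euler('xyz',o['ee_rot'])
c,s=np.cos(YAW),np.sin(YAW);Rf=np.array([[c,-s],[s,c]])
g=np.r_[Rf@[x,y]+ORG,z]
T=Ro.from_euler('xyz',[np.pi,0,YAW+k])
print('fixture pos',(Rf.T@(o['ee_pos'][:2]-ORG)).round(1),'rot',o['ee_rot'].round(3),'goal',g.round(1))
print('shift',R.inv().apply(g-o['ee_pos']).round(1),'turn',np.degrees((R.inv()*T).as_rotvec()).round(2),'f',o['ft_force'].round(1),'t',o['clock'],'q',o['joint_positions'].round(2))
E
python3 go.py -118 0 218 0
```

```text
fixture pos [-461.3 -398.4] rot [ 3.142 -0.     0.458] goal [490.6 -29.3 218. ]
shift [ 427.1 -306.9    0.7] turn [ 0.   -0.   13.55] f [-0.1 -0.2 -0.3] t 1.2 q [-1.32  0.26  1.53  0.    1.35 -0.2 ]
```

```bash
r='{"rotation":[0,0,13.6],"xyz":[427,-307,0],"gripper":0}'; python3 -m pendant '[{"rotation":[0,0,4],"xyz":[40,-29,0],"gripper":0},{"rotation":[0,0,8],"xyz":[80,-58,0],"gripper":0},{"rotation":[0,0,13.6],"xyz":[427,-307,0],"gripper":0},{"rotation":[0,0,13.6],"xyz":[427,-307,0],"gripper":0},{"rotation":[0,0,13.6],"xyz":[427,-307,0],"gripper":0},{"rotation":[0,0,13.6],"xyz":[427,-307,0],"gripper":0},{"rotation":[0,0,13.6],"xyz":[427,-307,0],"gripper":0},{"rotation":[0,0,13.6],"xyz":[427,-307,0],"gripper":0},{"rotation":[0,0,13.6],"xyz":[427,-307,0],"gripper":0},{"rotation":[0,0,13.6],"xyz":[427,-307,0],"gripper":0},{"rotation":[0,0,13.6],"xyz":[427,-307,0],"gripper":0},{"rotation":[0,0,13.6],"xyz":[427,-307,0],"gripper":0},{"rotation":[0,0,13.6],"xyz":[427,-307,0],"gripper":0},{"rotation":[0,0,13.6],"xyz":[427,-307,0],"gripper":0},{"rotation":[0,0,13.6],"xyz":[427,-307,0],"gripper":0},{"rotation":[0,0,13.6],"xyz":[427,-307,0],"gripper":0}]'; python3 go.py -118 0 60 0
```

```text
clock: 2.8
ee_pos: [490.2, -30.3, 218.7]
ee_rot: [3.141, -0.0, 0.218]
ft_force: [0.6, -0.4, 0.0]
finger_gap: 0.008
fixture pos [-118.6   -0.9] rot [ 3.141 -0.     0.218] goal [490.6 -29.3  60. ]
shift [  0.6  -1.  158.7] turn [ 0.01 -0.   -0.16] f [ 0.6 -0.4  0. ] t 2.8 q [-0.29  0.15  1.67 -0.    1.32  1.06]
```

```bash
python3 -m pendant '[{"rotation":[0,0,0],"xyz":[1,-1,45],"gripper":0},{"rotation":[0,0,0],"xyz":[1,-1,90],"gripper":0},{"rotation":[0,0,0],"xyz":[1,-1,135],"gripper":0},{"rotation":[0,0,0],"xyz":[1,-1,165],"gripper":0},{"rotation":[0,0,0],"xyz":[1,-1,180],"gripper":0},{"rotation":[0,0,0],"xyz":[1,-1,189],"gripper":0},{"rotation":[0,0,0],"xyz":[1,-1,189],"gripper":0}]'; python3 go.py -118 0 29 0; python3 - <<'E'
from h import *
a=snap('top','top1')[0][130:270,180:370];b=snap('wrist','w1')[0]
a=cv2.resize(a,(570,420),interpolation=cv2.INTER_CUBIC)
cv2.imwrite('pics/c2.png',cv2.resize(np.hstack([a,b])[:,:,::-1],(800,297),interpolation=cv2.INTER_AREA))
E
```

```text
clock: 3.5
ee_pos: [490.6, -28.4, 28.9]
ee_rot: [-3.141, 0.002, 0.22]
ft_force: [1.0, -0.3, 0.2]
finger_gap: 0.006
fixture pos [-117.8    0.9] rot [-3.141e+00  2.000e-03  2.200e-01] goal [490.6 -29.3  29. ]
shift [-0.2  0.9 -0.1] turn [-0.05  0.09 -0.1 ] f [ 1.  -0.3  0.2] t 3.5 q [-0.29  0.37  1.91 -0.    0.86  1.07]
```

View pics/c2.png

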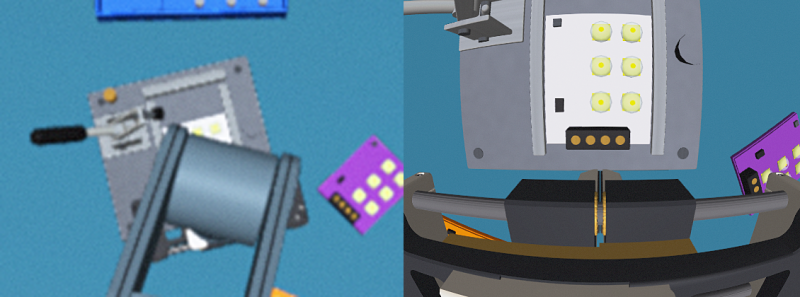

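```bash
python3 -m pendant '[{"rotation":[0,0,0],"xyz":[5,0,0],"gripper":0},{"rotation":[0,0,0],"xyz":[10,0,0],"gripper":0},{"rotation":[0,0,0],"xyz":[14,0,0],"gripper":0},{"rotation":[0,0,0],"xyz":[18,0,0],"gripper":0},{"rotation":[0,0,0],"xyz":[21,0,0],"gripper":0},{"rotation":[0,0,0],"xyz":[24,0,0],"gripper":0},{"rotation":[0,0,0],"xyz":[27,0,0],"gripper":0},{"rotation":[0,0,0],"xyz":[30,0,0],"gripper":0},{"rotation":[0,0,0],"xyz":[33,0,0],"gripper":0},{"rotation":[0,0,0],"xyz":[36,0,0],"gripper":0},{"rotation":[0,0,0],"xyz":[39,0,0],"gripper":0},{"rotation":[0,0,0],"xyz":[42,0,0],"gripper":0},{"rotation":[0,0,0],"xyz":[45,0,0],"gripper":0},{"rotation":[0,0,0],"xyz":[48,0,0],"gripper":0},{"rotation":[0,0,0],"xyz":[51,0,0],"gripper":0},{"rotation":[0,0,0],"xyz":[54,0,0],"gripper":0}]'; python3 go.py -58 0 29 0
```

```text
clock: 5.2
ee_pos: [544.2, -16.2, 29.7]
ee_rot: [3.142, 0.0, 0.22]
ft_force: [-1.6, -0.3, -1.3]
finger_gap: 0.01
fixture pos [-62.9   1. ] rot [3.142 0.    0.22 ] goal [549.1 -16.1  29. ]
shift [4.9 1.  0.7] turn [ 0.    0.   -0.05] f [-1.6 -0.3 -1.3] t 5.2 q [-0.23  0.45  1.78 -0.    0.92  1.12]
```

Pushing with about 2 N and about 5 mm to go; I'll continue in small steps until the force rises.

```bash
python3 -m pendant '[{"rotation":[0,0,0],"xyz":[1,0,0],"gripper":0},{"rotation":[0,0,0],"xyz":[2,0,0],"gripper":0},{"rotation":[0,0,0],"xyz":[3,0,0],"gripper":0},{"rotation":[0,0,0],"xyz":[4,0,0],"gripper":0},{"rotation":[0,0,0],"xyz":[4,0,0],"gripper":0}]';python3 -m pendant '[{"rotation":[0,0,0],"xyz":[1,0,0],"gripper":0},{"rotation":[0,0,0],"xyz":[2,0,0],"gripper":0},{"rotation":[0,0,0],"xyz":[2,0,0],"gripper":0}]'; python3 go.py -58 0 29 0
```

```text
clock: 5.7
ee_pos: [548.0, -15.3, 29.7]
ee_rot: [3.142, -0.0, 0.22]
ft_force: [-0.6, 0.2, 0.6]
finger_gap: 0.005
clock: 6.0
ee_pos: [549.6, -15.0, 29.7]
ee_rot: [-3.142, 0.0, 0.22]
ft_force: [-2.5, -0.4, 0.8]
finger_gap: 0.003
fixture pos [-57.2   1. ] rot [-3.142  0.     0.22 ] goal [549.1 -16.1  29. ]
shift [-0.8  1.   0.7] turn [-0.    0.02 -0.05] f [-2.5 -0.4  0.8] t 6.0 q [-0.23  0.46  1.76 -0.    0.92  1.12]
```

```bash
for i in 1 2; do python3 -m pendant '[{"rotation":[0,0,0],"xyz":[1,0,0],"gripper":0},{"rotation":[0,0,0],"xyz":[1.5,0,0],"gripper":0},{"rotation":[0,0,0],"xyz":[1.5,0,0],"gripper":0}]'|grep -E 'pos|force';done; python3 - <<'E'
from h import *
b=snap('wrist','w2')[0]
cv2.imwrite('pics/c3.png',cv2.resize(b[0:260,60:460],(800,520))[:,:,::-1])
E
```

```text
ee_pos: [549.6, -14.9, 29.6]
ft_force: [-6.8, -2.8, 5.2]
ee_pos: [549.6, -14.9, 29.6]
ft_force: [-11.0, -4.3, 9.7]
```

View pics/c3.png

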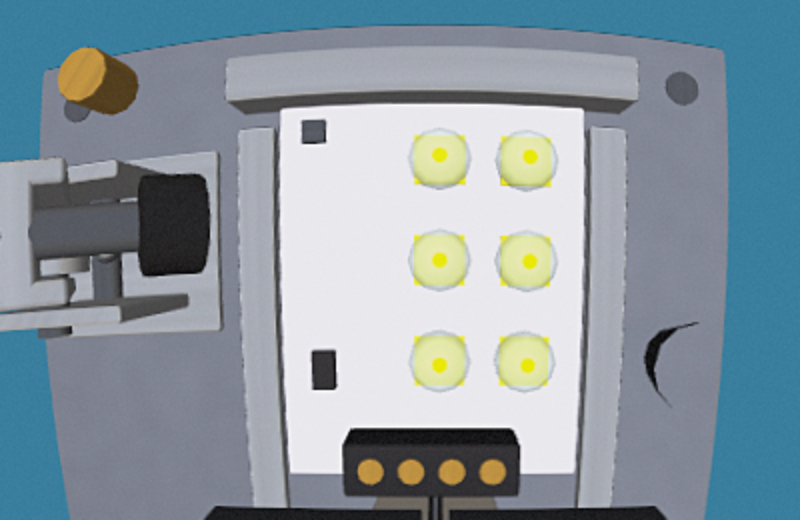

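```bash
python3 -m pendant '[{"rotation":[0,0,0],"xyz":[-15,0,0],"gripper":0},{"rotation":[0,0,0],"xyz":[-40,0,0],"gripper":0},{"rotation":[0,0,0],"xyz":[-40,0,-45],"gripper":0},{"rotation":[0,0,0],"xyz":[-40,0,-90],"gripper":0},{"rotation":[0,0,0],"xyz":[-40,0,-135],"gripper":0},{"rotation":[0,0,0],"xyz":[-40,0,-180],"gripper":0},{"rotation":[0,0,0],"xyz":[-40,0,-210],"gripper":0},{"rotation":[0,0,-8],"xyz":[-30,-35,-210],"gripper":0},{"rotation":[0,0,-16],"xyz":[-15,-75,-210],"gripper":0},{"rotation":[0,0,-24],"xyz":[0,-115,-210],"gripper":0},{"rotation":[0,0,-32],"xyz":[20,-150,-210],"gripper":0},{"rotation":[0,0,-40],"xyz":[40,-185,-210],"gripper":0},{"rotation":[0,0,-48],"xyz":[60,-215,-210],"gripper":0},{"rotation":[0,0,-56],"xyz":[72,-230,-210],"gripper":0},{"rotation":[0,0,-64],"xyz":[72,-230,-210],"gripper":0},{"rotation":[0,0,-72],"xyz":[72,-230,-210],"gripper":0},{"rotation":[0,0,-80],"xyz":[72,-230,-210],"gripper":0},{"rotation":[0,0,-88],"xyz":[72,-230,-210],"gripper":0},{"rotation":[0,0,-90],"xyz":[72,-230,-210],"gripper":0},{"rotation":[0,0,-90],"xyz":[72,-230,-210],"gripper":0}]'; python3 go.py 15 225 95 1.5708
python3 - <<'E'
from h import *
a=snap('top','top2')[0][130:270,180:370];b=snap('scene','s2')[0][180:310,200:400]
cv2.imwrite('pics/c4.png',np.hstack([cv2.resize(a,(400,300)),cv2.resize(b,(400,300))])[:,:,::-1])
E
```

```text
clock: 8.65
ee_pos: [573.0, 226.2, 239.6]
ee_rot: [3.141, -0.0, 1.791]
ft_force: [-0.3, -0.5, 0.2]
finger_gap: 0.006
fixture pos [ 18.5 231.2] rot [ 3.141 -0.     1.791] goal [570.9 219.4  95. ]
shift [ -6.2  -3.7 144.6] turn [ 0.05 -0.02 -0.04] f [-0.3 -0.5  0.2] t 8.65 q [ 0.19  0.37  1.33  0.    1.44 -0.03]
```

View pics/c4.png

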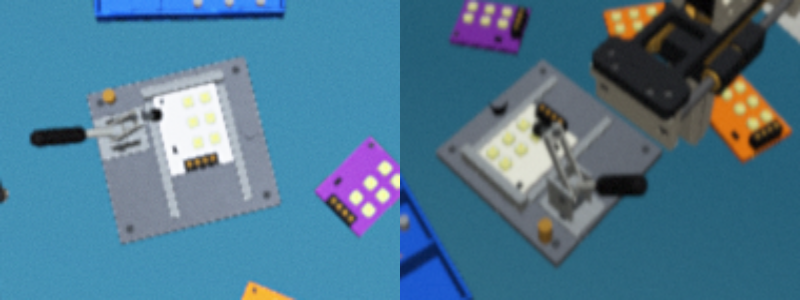

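```bash
python3 - <<'E'
from h import *
for n,o,s in(('top',(180,130),(400/190,300/140)),('scene',(200,180),(2,300/130))):
    c=calibration(n); P=np.array([[573,226.2,239.6],[605.7-.2195*181+14.6,-3.4+3.3+.9756*181,128]])
    q=cv2.projectPoints(P,np.array(c['rvec'],float),np.array(c['tvec'],float),np.array(c['intrinsics'],float),None)[0][:,0]
    print(n,q,(q-o)*s)
E
```

```text
top [[166.66200346 191.50332093]
 [197.28716861 195.19866118]] [[-28.07999272 131.79283056]
 [ 36.39403918 139.71141681]]
scene [[345.36176137 237.92024629]
 [320.03885056 260.874711  ]] [[290.72352274 133.66210683]
 [240.07770112 186.63394845]]
```

```bash
python3 -m pendant '[{"rotation":[0,0,0],"xyz":[-2,-4,40],"gripper":0},{"rotation":[0,0,0],"xyz":[-6,-4,80],"gripper":0},{"rotation":[0,0,0],"xyz":[-6,-4,120],"gripper":0},{"rotation":[0,0,0],"xyz":[-6,-4,144],"gripper":0},{"rotation":[0,0,0],"xyz":[-6,-4,144],"gripper":0}]'; python3 go.py 15 203 95 1.5708
```

```text
clock: 9.25
ee_pos: [567.3, 218.6, 91.6]
ee_rot: [-3.134, -0.0, 1.79]
ft_force: [0.2, -0.6, -0.3]
finger_gap: 0.005
fixture pos [ 11.2 225. ] rot [-3.134 -0.     1.79 ] goal [575.8 197.9  95. ]
shift [-22.    3.8  -3.4] turn [-0.45 -0.02 -0.11] f [ 0.2 -0.6 -0.3] t 9.25 q [ 0.18  0.47  1.55  0.    1.13 -0.03]
```

```bash
python3 -m pendant '[{"rotation":[0,0,0],"xyz":[-8,1,0],"gripper":0},{"rotation":[0,0,0],"xyz":[-16,1,0],"gripper":0},{"rotation":[0,0,0],"xyz":[-22,1,0],"gripper":0},{"rotation":[0,0,0],"xyz":[-28,1,-5],"gripper":0},{"rotation":[0,0,0],"xyz":[-34,1,-11],"gripper":0},{"rotation":[0,0,0],"xyz":[-41,1,-18],"gripper":0},{"rotation":[0,0,0],"xyz":[-47,1,-22],"gripper":0},{"rotation":[0,0,0],"xyz":[-53,1,-26],"gripper":0},{"rotation":[0,0,0],"xyz":[-60,1,-31],"gripper":0}]'; python3 go.py 15 143 135 1.5708
python3 - <<'E'
from h import *
b=snap('scene','s3')[0][160:310,230:430]
cv2.imwrite('pics/c5.png',cv2.resize(b,(800,600),interpolation=cv2.INTER_CUBIC)[:,:,::-1])
E
```

```text
clock: 10.15
ee_pos: [583.8, 162.2, 127.6]
ee_rot: [3.141, -0.003, 1.792]
ft_force: [-0.7, 6.1, -4.6]
finger_gap: 0.003
fixture pos [ 15.  166.3] rot [ 3.141e+00 -3.000e-03  1.792e+00] goal [588.9 139.4 135. ]
shift [-23.3   0.   -7.4] turn [ 0.06 -0.15 -0.02] f [-0.7  6.1 -4.6] t 10.15 q [ 0.09  0.43  1.52  0.    1.19 -0.14]
```

View pics/c5.png

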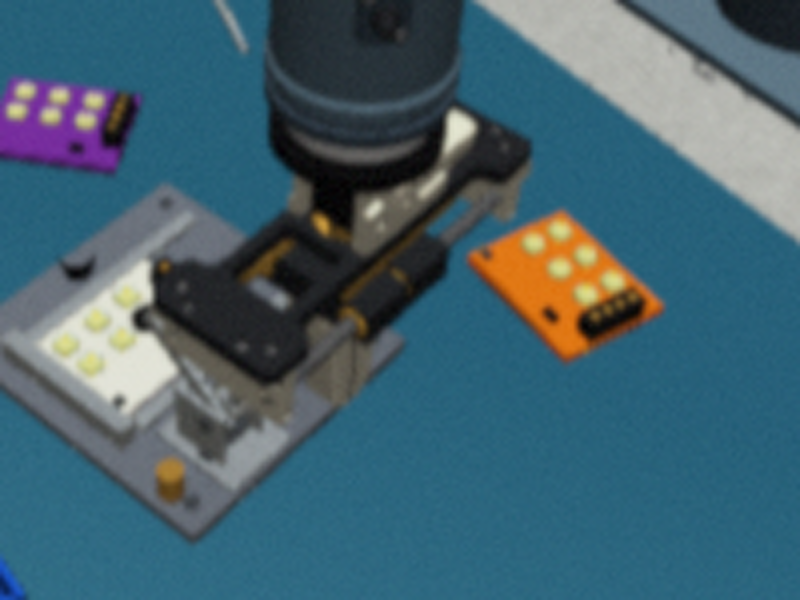

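```bash
python3 -m pendant '[{"rotation":[0,0,0],"xyz":[-6,0,-3],"gripper":0},{"rotation":[0,0,0],"xyz":[-12,0,-5],"gripper":0},{"rotation":[0,0,0],"xyz":[-18,0,-7],"gripper":0},{"rotation":[0,0,0],"xyz":[-24,0,-9],"gripper":0},{"rotation":[0,0,0],"xyz":[-30,0,-10],"gripper":0},{"rotation":[0,0,0],"xyz":[-36,0,-11],"gripper":0},{"rotation":[0,0,0],"xyz":[-42,0,-12],"gripper":0},{"rotation":[0,0,0],"xyz":[-48,0,-12],"gripper":0},{"rotation":[0,0,0],"xyz":[-54,0,-12],"gripper":0},{"rotation":[0,0,0],"xyz":[-59,0,-12],"gripper":0},{"rotation":[0,0,0],"xyz":[-64,0,-12],"gripper":0},{"rotation":[0,0,0],"xyz":[-66,0,-12],"gripper":0},{"rotation":[0,0,0],"xyz":[-66,0,-12],"gripper":0}]'; python3 go.py 15 97 140 1.5708
python3 - <<'E'
from h import *
b=snap('wrist','w3')[0]; c=snap('scene','s4')[0][160:310,230:430]
cv2.imwrite('pics/c6.png',np.hstack([cv2.resize(b,(400,300)),cv2.resize(c,(400,300),interpolation=cv2.INTER_CUBIC)])[:,:,::-1])
E
```

```text
clock: 11.5
ee_pos: [598.5, 95.9, 138.4]
ee_rot: [-3.141, 0.0, 1.791]
ft_force: [-0.3, -0.1, 0.2]
finger_gap: 0.004
fixture pos [14.8 98.5] rot [-3.141  0.     1.791] goal [599.   94.5 140. ]
shift [-1.5  0.2 -1.6] turn [-0.03  0.   -0.08] f [-0.3 -0.1  0.2] t 11.5 q [-0.02  0.42  1.51 -0.    1.22 -0.24]
```

View pics/c6.png

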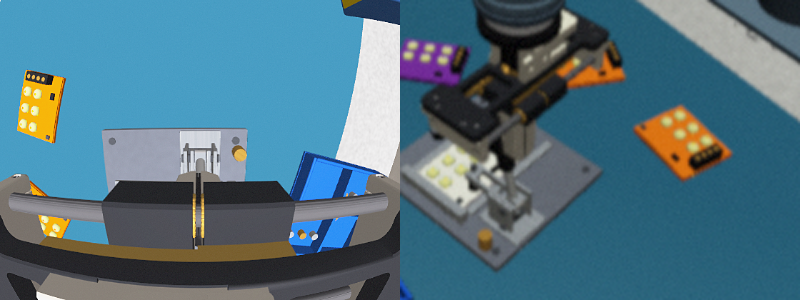

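```bash
python3 -m pendant '[{"rotation":[0,0,0],"xyz":[30,0,0],"gripper":0},{"rotation":[0,0,0],"xyz":[70,0,0],"gripper":0},{"rotation":[0,0,0],"xyz":[110,0,0],"gripper":0},{"rotation":[0,0,0],"xyz":[140,0,-20],"gripper":0},{"rotation":[0,0,0],"xyz":[150,0,-60],"gripper":0},{"rotation":[0,0,0],"xyz":[150,0,-100],"gripper":0},{"rotation":[0,0,0],"xyz":[150,0,-100],"gripper":0},{"rotation":[0,0,0],"xyz":[150,0,-100],"gripper":0}]'
python3 - <<'E'
from h import *
np.set_printoptions(precision=1,suppress=True)
a,d=snap('top','top5'); b=snap('scene','s5')[0][180:310,200:400]
cv2.imwrite('pics/c7.png',np.hstack([cv2.resize(a[130:270,180:370],(400,400),interpolation=cv2.INTER_CUBIC),cv2.resize(b,(400,400),interpolation=cv2.INTER_CUBIC)])[:,:,::-1])
YAW=.2213;c,s=np.cos(YAW),np.sin(YAW);R=np.array([[c,-s],[s,c]])
H,W=d.shape;v,u=np.mgrid[:H,:W];w=world('top',np.c_[u.ravel(),v.ravel()],d.ravel()).reshape(H,W,3)
L=np.dstack([(w[...,:2]-[605.7,-3.4])@R,w[...,2]])
m=(a.min(2)>190)&(abs(L[...,0])<110)&(abs(L[...,1])<60); print('white',np.percentile(L[m],[1,50,99],axis=0))
m=(abs(L[...,0]-15)<12)&(abs(L[...,1]-75)<70)&(L[...,2]>130); print('grip',m.sum(),np.percentile(L[m],[2,50,98],axis=0) if m.any() else '')
o=observe();print(o['ft_force'],o['clock'])
E
```

```text
clock: 12.4
ee_pos: [566.1, 243.4, 239.8]
ee_rot: [3.139, 0.0, 1.792]
ft_force: [-0.1, -0.1, -0.3]
finger_gap: 0.003
white [[-46.1 -37.8  19.8]
 [  2.3   1.   26.9]
 [ 50.3  41.1  57.8]]
grip 90 [[  7.   62.1 132.2]
 [ 13.9  73.6 170.5]
 [ 24.6  86.3 177.6]]
[-0.4 -0.  -0.2] 12.5
```

View pics/c7.png

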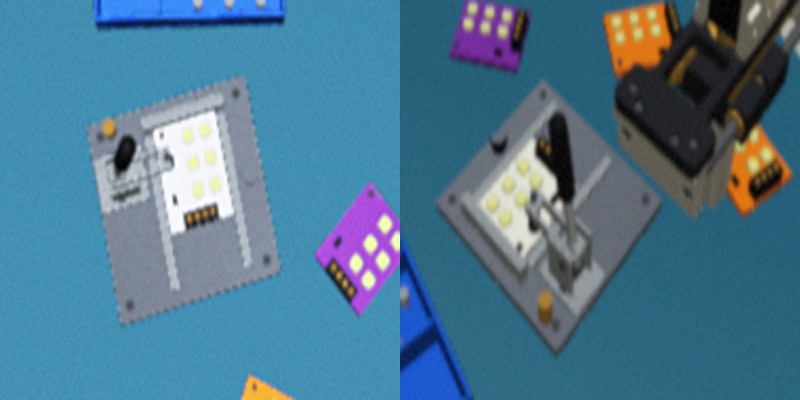

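```bash
python3 -c "
from plant import *
print(close_job())"
```

```text
the job is handed in; nothing more can be done
None
```

The LED module is home against the stop bar, the toggle clamp is locked on it, and I've handed in the job at about 12.5 s of the 45 s allowed. No verdict was reported.

- **Module:** I pushed its terminal block about 40 mm along the nest with shut fingers. It stopped moving while the push force rose to about 11 N. The last top view puts its far edge at about 50 mm in the fixture frame, which is the stop face. That measurement is good to about 2–3 mm, much the same as the 3 mm tolerance, so the firm stop under force is the stronger evidence.
- **Lever:** I pushed it from outside, following its arc, with about 8 N at the mid-way check. It then snapped over by itself, and the finger force dropped to zero. The last view shows the grip top at about z 178 mm and y 62–86 mm, which fits the locked position, with the clamp arm down on the module. The joint angle was judged from the pictures, not read directly.
- **Surroundings:** The arm ended clear, about 175 mm outside the lever, with no force on the tool. The spacer, lens cap and coloured look-alikes show no visible movement in the fixture views. I did not check the multimeter, solder spool, spray bottle, screwdriver and heat sink again, but the arm never worked near them.

No check failed or disagreed.

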